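Ready the bench frame: seat the foot plate, kick the stand down, hold it upright

ROBOT

A 6-joint arm with a two-finger parallel gripper is mounted at the origin on a cart in front of the work surface, level with it; the furniture and walls round the work are solid. World frame = base frame: x ahead of the robot, y to its left, z up, the work surface at z = 0. Lengths are in mm, angles in rad, forces in N, time in s.
With the tool pointing down it reaches from about 300 to 850 mm from the base axis. Payload 4.2 kg.
Tool frame: the origin (TCP) lies on the centre line of the jaws, within the pads' length; the fingertips stand manip.tip_extent ahead of it and the grasp point (between the pads) lies 6 mm ahead of it (manip.tip_extent is the distance from the TCP to the fingertips, in mm); z points along the fingers, y is the direction in which the jaws open and shut (so a half turn about z gives the same grasp; the last joint's range is limited). The gripper opens to 91 mm and grips with 3 to 60 N. Pads are 32 mm wide; open, the fingers measure 118 mm over their backs; the gripper's body (76 mm by 178 mm) begins 60 mm behind the grasp point.
Start: joints at [1.088, 0.32, 1.565, -0, 1.257, -0.02], TCP at [256.716, 514.527, 238.976] pointing down, gripper open.
Joint ranges: [-3.11, 3.11], [-0.84, 2.01], [0.21, 2.61], [-1.34, 4.49], [0.05, 2.63], [-2.56, 2.56]. Speed limits (rad/s): [2.57, 2.57, 3.14, 3.14, 3.14, 3.14].

INTERFACE

Orientations are given as [roll, pitch, yaw] about the fixed x, y, z axes, in that order (R = Rz(yaw) Ry(pitch) Rx(roll)).
In Python, from workcell import manip gives the robot as it stands. The module is installed in compiled form; this text tells all that it offers.
- The arm moves only by the tool servo_tool, never from a script. Its argument "increments" is a list that holds one entry, the list of rows, each a list of 7 numbers: the shift along the world's x, y, z in mm, then the turn, a rotation vector about the world's x, y, z in degrees, then the finger opening in mm, from 0 to 91.2. A call has 1 to 20 rows; each row shifts and turns the commanded pose from where the row before left it; what a row does not reach is not made up. A row lasts 1/8 s, in which the tool goes at most 62.5 mm and 10.7 degrees, less where a joint would pass 70% of its speed; a pose out of reach is approached as far as the arm can. A call with a gripper value outside its range is refused whole. The fingers move at their own pace and stop on an object; "newtons" is the grip in N (left out, the last holds). Time passes only in rows, so rows that do not move let the fingers close. It gives the time, the measured TCP pose, the force and the opening at its end, in the units of the state.
- manip.state(): the state, without advancing time (a new reading comes with each control period).
- manip.camera(name): name is "scene" or "side" or "wrist"; returns the picture (400x640x3 uint8, blue, green, red); there is no depth.
- manip.calibration(name): a dict with "fx", "fy", "cx", "cy" (pixels), "k1" (the pictures are not rectified: a ray, as slopes to the right and down, at radius r is drawn at 1 + k1 r^2 times it, then the intrinsics apply), "rvec" (rotation vector, rad) and "tvec" (3), from world to camera coordinates, as OpenCV has them; the wrist camera has in their place "tool_from_camera" (4x4, takes a point from camera to tool coordinates, whose origin is the TCP and whose axes are the flange's). Camera axes: x right, y down, z forward; pixel columns grow to the right and rows downward; lengths in mm; the calibration is good to about 2 mm. A picture is of the moment at which its call begins: read the wrist's pose just before it. calibration takes no time and is no camera call.
- manip.job_done(): hands the job in, once; it reports no verdict.
The state is a dict: "time_s": time; "joint_positions": joint angles; "joint_vel": joint speeds; "joint_torque": joint torques, N m; "position": TCP position; "ee_rot": TCP orientation; "wrist_force": force on the tool from outside, world axes, zero at the start; "wrist_torque": the same for the moment, N m; "opening": finger opening in mm.
Only numpy, scipy, OpenCV 4.12 (cv2) and the standard library are available. Lean on these libraries where they do the work, as an engineer would, in place of code of your own. Each camera call takes 0.05 s, during which the arm holds its last target.

TASK

Press the cocked aluminium foot plate down until it snaps level into its pocket, then flip the kickstand down past its centre so that it stays down over the plate. Then raise the leaning blue frame until it stands upright and keep holding it there: it tips back if let go, so finish while still holding it. Leave the other things on the table alone.

Things in the scene. Friction and masses are not known exactly. Their poses are not given: they have to be found in the camera images.
- stand: Fixed grey base plate (262 x 270 x 10 mm) that carries everything. Origin: on the table under the frame's lean hinge; x points to the back of the stand, away from the robot at yaw 0; y left along the hinge; z up. The plate covers x from -210 to +52 mm and y from -120 to +150 mm.
- foot_plate: Loose aluminium plate 130 (x) x 60 (y) x 8 (z) mm with black grip strips on top; origin at the centre of its underside. At the start its back edge lies in the pocket and its front (-x) edge is propped about 23 mm up on the nose of a brass spring catch at the front of the stand. About 5 to 15 N straight down near the front edge pushes it past the catch; it then snaps flat under the nose and stays. The catch housing beyond the front edge is up to 42 mm above the table.
- plate_press (a point): Good point to press: on the plate's top face, on its centre line, 28 mm from the front edge (18 mm above the table once the plate is seated).
- pad_seat (a point): Centre of the floor of the plate's pocket, 10 mm above the table, axes as the stand's: the foot plate's origin comes here when it is seated.
- frame (a joint): Lean of the blue frame about its hinge (rad): 0 = upright, +0.28 = leaning towards the front of the stand (-x), resting on its stop, as at the start; -0.30 is the stop on the far side. The overhanging hub makes it fall to the front from upright; raising it takes about 4 N and holding it upright about 2 N, level at the grip bar.
- frame_hinge (a point): Middle of the frame's lean hinge, on its axis, which runs along the stand's y, 45 mm above the table.
- grip_bar (a point): Centre of the black rubber grip bar across the top of the frame: 22 mm diameter, 104 mm long along the stand's y, 195 mm from the hinge axis; from its middle the blue post (20 mm diameter) runs down. In the stand's frame it lies at y = +85 mm; upright it is 240 mm above the table, straight above the hinge.
- kickstand (a joint): Angle of the steel kickstand (rad): 0 = stowed, leg pointing to the stand's -y and 15 degrees up; 1.60 = fully down. A red counterweight behind the frame holds it at either end: centre is at about 0.6, beyond which it falls all the way down by itself. It turns about the x axis of the frame. About 1 N straight down at 80 mm from the pivot starts it.
- kickstand_pivot (a point): Kickstand pivot, on the front side of the frame, 48 mm in front of the frame's plane and 95 mm from the lean hinge axis, at y = -10 mm of the stand.
- kickstand_tip (a point): End of the kickstand leg, on its centre line, 102 mm from the pivot; the leg is a round bar of 14 mm diameter with a rubber foot of 18 mm.
- wood_chuck: Bystander: wooden chuck, 68 x 68 x 60 mm; origin under its centre.
- tape: Bystander: roll of masking tape, 68 mm across, 24 mm high.
- sander: Bystander: cork sanding block, 56 x 100 x 28 mm.
Things that resemble listed ones, but are neither listed nor needed, are in the scene too. Of the things that look like the foot_plate, the larger one is meant.

How it is judged:
By the outcome, as a careful person would: the job done as asked, in the order asked, and still so for the second after the job is handed in, while the arm keeps its last pose, push and grip.
It also fails if it takes over 51 s, if anything falls off the work surface, if the arm or the gripper's body presses on something with over 40 N, if the wrist force passes 120 N, or if a joint passes its speed limit or range.

## Working session

There is one attempt and no reset: what is moved stays moved. The work goes in short steps, Python scripts to look and compute and a tool call to move; the robot and the scene stay as the last step left them, time stands still between calls to the robot, and variables do not carry over. Pictures are saved under pics/ and viewed, and the job is handed in when it is done.

Besides the shell and the picture viewer there is one more tool, called as a command line: name --argument value ..., lists and objects as JSON in quotes. servo_tool: Moves the arm, as the interface text tells. Its arguments: {"type":"object","properties":{"increments":{"type":"array","items":{"type":"array","items":{"type":"array","items":{"type":"number"}}}},"newtons":{"type":"number"}},"required":["increments"]}

```bash
mkdir -p pics; ls
python3 - <<'E'
from workcell import manip
import cv2
for n in("scene","side","wrist"):
    print(n,manip.calibration(n)); cv2.imwrite(f"pics/{n}0.png",manip.camera(n))
print(manip.tip_extent, manip.state())
E
```

```text
pics
scene {'fx': 370.17098784747213, 'fy': 370.17098784747213, 'cx': 312.6972379817798, 'cy': 195.53795990174794, 'k1': -0.01889678405866563, 'rvec': array([ 1.99835349, -1.19187093,  0.55853861]), 'tvec': array([-355.87656634,  433.3508805 ,  629.99438934])}
side {'fx': 399.6985462695576, 'fy': 399.6985462695576, 'cx': 319.9201185464245, 'cy': 199.16303549021495, 'k1': -0.004323570283574205, 'rvec': array([ 2.17847499, -0.01344727,  0.03453879]), 'tvec': array([-598.1952484 ,   58.9186723 , 1296.94098533])}
wrist {'fx': 301.58291876655136, 'fy': 301.58291876655136, 'cx': 315.1090200890097, 'cy': 201.65360064379527, 'k1': -0.04634586800812372, 'tool_from_camera': array([[-4.63774162e-04, -9.71891222e-01, -2.35429899e-01,
         6.59767462e+01],
       [ 9.99999378e-01, -2.11905889e-04, -1.09512174e-03,
         1.30644848e+00],
       [ 1.01445022e-03, -2.35430261e-01,  9.71890716e-01,
        -1.46592512e+02],
       [ 0.00000000e+00,  0.00000000e+00,  0.00000000e+00,
         1.00000000e+00]])}
25.0 {'time_s': 0.15, 'joint_positions': array([ 1.08798448e+00,  3.20181877e-01,  1.56539546e+00, -2.66284873e-05,
        1.25740391e+00, -1.99965750e-02]), 'joint_vel': array([-0.00027065, -0.00050262, -0.00472608, -0.00175427,  0.0009492 ,
       -0.00194481]), 'joint_torque': array([ 6.04373690e-04, -4.12774265e+01, -2.32155383e+01,  7.29180872e-02,
        4.33288619e-02, -1.25466913e-04]), 'position': array([256.56379015, 514.20107781, 238.29353343]), 'ee_rot': array([-3.14020383e+00, -2.45032369e-06,  2.67878561e+00]), 'wrist_force': array([-1.29574854,  0.95051083,  0.8095176 ]), 'wrist_torque': array([ 0.03747225, -0.01968567,  0.01288611]), 'opening': 91.36931515324923}
```

View pics/scene0.png

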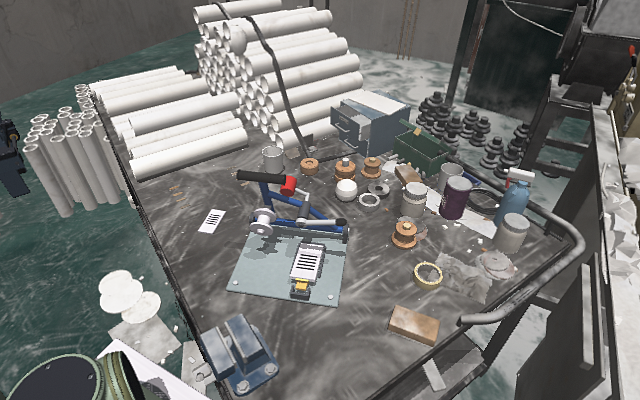

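View pics/side0.png

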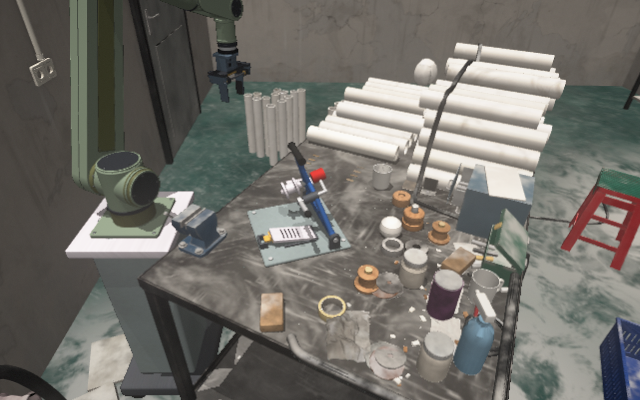

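View pics/wrist0.png

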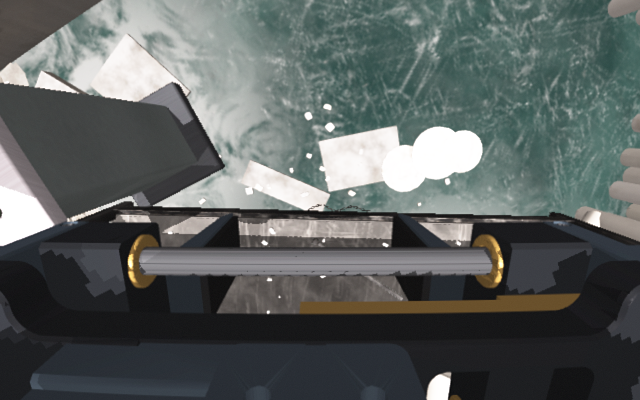

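Candidates for the foot plate in the scene view: the striped plate on the stand at (307,262), and the smaller loose striped plate at (211,220). I choose the one on the stand because it is larger and propped on the brass catch. Next, a close crop to check.

Run:
```python
import cv2
a=cv2.imread("pics/scene0.png")[160:315,190:370]; cv2.imwrite("pics/c1.png",cv2.resize(a,None,fx=4.4,fy=3.8*1.0,interpolation=cv2.INTER_CUBIC) if 0 else cv2.resize(a,None,fx=3.8,fy=3.8,interpolation=cv2.INTER_CUBIC))
a=cv2.imread("pics/side0.png")[130:275,235:365]; cv2.imwrite("pics/c2.png",cv2.resize(a,None,fx=4,fy=4,interpolation=cv2.INTER_CUBIC))
```

```text
(no output)
```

View pics/c1.png

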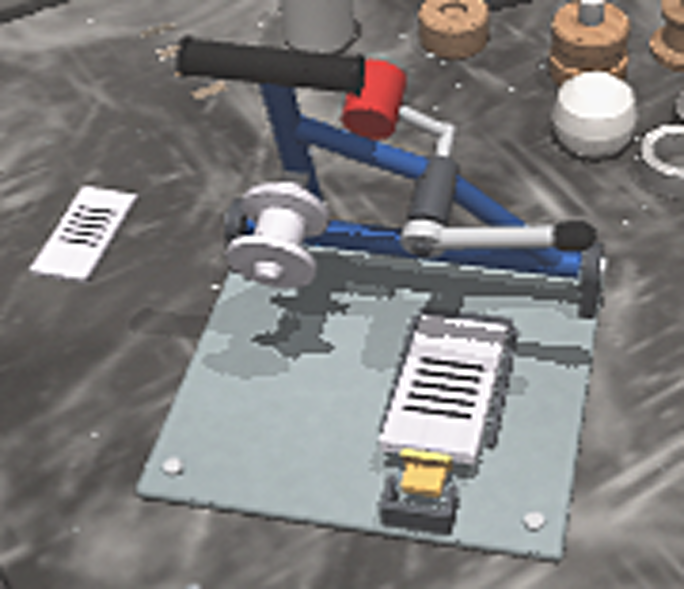

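View pics/c2.png

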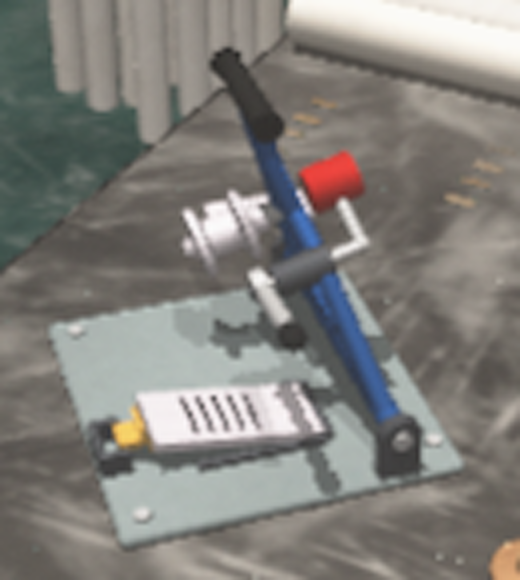

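The crop confirms it: the propped plate at scene (307,262) has the brass catch at (303,285). The kickstand leg runs from (302,222) to (341,222), the black grip bar is around (262,177), and the hub is around (263,220). Next I localise the stand.

```bash
cat > h.py <<'E'
import numpy as np, cv2
from workcell import manip
from scipy.spatial.transform import Rotation as Ro
def ray(n,p,st=None):
    c=manip.calibration(n)
    K=np.array([[c['fx'],0,c['cx']],[0,c['fy'],c['cy']],[0,0,1]])
    q=cv2.undistortPoints(np.array([[p]],float),K,np.array([c['k1'],0,0,0.]))[0,0]
    d=np.array([q[0],q[1],1.])
    if 'rvec' in c:
        R=cv2.Rodrigues(c['rvec'])[0]; return -R.T@c['tvec'], R.T@d/np.linalg.norm(d)
def onz(n,p,z):
    o,d=ray(n,p); return o+d*(z-o[2])/d[2]
def tri(a,b):
    o1,d1=ray("scene",a);o2,d2=ray("side",b)
    s=np.linalg.lstsq(np.c_[d1,-d2],o2-o1,rcond=None)[0]
    p,q=o1+s[0]*d1,o2+s[1]*d2
    return (p+q)/2,np.linalg.norm(p-q)
def proj(n,P):
    c=manip.calibration(n)
    R=cv2.Rodrigues(c['rvec'])[0];X=R@np.asarray(P,float)+c['tvec'];x=X[:2]/X[2]
    x=x*(1+c['k1']*(x@x));return np.array([c['fx']*x[0]+c['cx'],c['fy']*x[1]+c['cy']])
E
python3 - <<'E'
from h import *
np.set_printoptions(precision=1,suppress=True)
S=lambda x,y:(190+x/3.8,160+y/3.8); D=lambda x,y:(235+x/4,130+y/4)
C={'FL':[onz("scene",S(137,493),10),onz("side",D(50,330),10)],'FR':[onz("scene",S(563,557),10),onz("side",D(125,547),10)],'BR':[onz("side",D(463,465),10)]}
for k in C: print(k,*C[k])
L={'FL':(-210,150),'FR':(-210,-120),'BR':(52,-120)}
A=np.array([L[k] for k in L for _ in C[k]],float);B=np.array([p[:2] for k in L for p in C[k]])
a=A-A.mean(0);b=B-B.mean(0)
yaw=np.arctan2((a[:,0]*b[:,1]-a[:,1]*b[:,0]).sum(),(a*b).sum());R=np.array([[np.cos(yaw),-np.sin(yaw)],[np.sin(yaw),np.cos(yaw)]])
t=B.mean(0)-R@A.mean(0);print("yaw",np.degrees(yaw),"t",t,"res",B-(A@R.T+t))
np.save("stand.npy",np.r_[t,yaw])
def loc(p): return np.r_[R.T@(p[:2]-t),p[2]]
for n,s,d in [("barL",(183,55),(222,62)),("barR",(362,73),(268,125)),("tip",(592,237),(292,335)),("pivotish",(422,237),(260,280)),("plFL",(382,445),(138,398)),("plFR",(483,465),(146,446)),("plBR",(512,325),(330,435)),("brass",(425,462),(128,432))]:
    p,e=tri(S(*s),D(*d));print(n,p,"local",loc(p),"err %.1f"%e)
for z,p in [(18,(307,262))]: print(onz("scene",p,z))
E
```

```text
FL [353.1  18.3  10. ] [360.4  14.1  10. ]
FR [ 437.3 -233.4   10. ] [ 443.8 -237.3   10. ]
BR [ 686.4 -152.1   10. ]
yaw 18.63202871189469 t [601.7 -56.3] res [[-1.7 -0.4]
 [ 5.6 -4.6]
 [-3.7  3.8]
 [ 2.7 -0.1]
 [-2.9  1.4]]
barL [504.8  61.9 232.4] local [-54.1 143.  232.4] err 0.6
barR [540.9 -42.  234. ] local [-53.  33. 234.] err 2.7
tip [ 557.8 -187.8  154.2] local [ -83.7 -110.5  154.2] err 5.6
pivotish [534.3 -83.6 126.3] local [-72.6  -4.3 126.3] err 5.3
plFL [ 442.6 -105.7   34.3] local [-166.5    4.1   34.3] err 2.8
plFR [ 453.8 -170.2   42.4] local [-176.6  -60.7   42.4] err 3.4
plBR [ 587.5 -122.6   12.7] local [-34.6 -58.2  12.7] err 2.2
brass [ 440.4 -138.7   33.6] local [-179.2  -26.5   33.6] err 5.9
[ 511.5 -111.8   18. ]
```

```bash
cat >> h.py <<'E'
np.set_printoptions(precision=1,suppress=True)
_t=np.load("stand.npy")
def W(p):
    c,s=np.cos(_t[2]),np.sin(_t[2]); return np.array([_t[0]+c*p[0]-s*p[1],_t[1]+s*p[0]+c*p[1],p[2]])
def Lo(p):
    c,s=np.cos(_t[2]),np.sin(_t[2]); d=np.asarray(p)[:2]-_t[:2]; return np.array([c*d[0]+s*d[1],-s*d[0]+c*d[1],p[2]])
ex=np.array([np.cos(_t[2]),np.sin(_t[2]),0]); ey=np.array([-ex[1],ex[0],0]); k=np.array([0,0,1.])
def orient(th,ydir): # th tilt deg; ydir tool y
    z=-np.cos(np.radians(th))*k+np.sin(np.radians(th))*ex
    if ydir=='x': y=np.cos(np.radians(th))*ex+np.sin(np.radians(th))*k
    else: y=-ey
    return np.c_[np.cross(y,z),y,z]
def go(tip,Rm,tipoff=25):
    s=manip.state(); P=W(tip)-Rm[:,2]*tipoff
    Rc=Ro.from_euler('xyz',s['ee_rot']).as_matrix()
    rv=Ro.from_matrix(Rm@Rc.T).as_rotvec(degrees=True)
    print("TCP target",P,"delta",P-s['position'],"rotvec",rv,"ang %.1f"%np.linalg.norm(rv))
E
python3 - <<'E'
from h import *
S=lambda x,y:(190+x/3.8,160+y/3.8); D=lambda x,y:(235+x/4,130+y/4)
for n,s,d in [("hubfrontc",(267,270),(188,245)),("hubbackc",(283,208),(248,225)),("cw",(375,100),(330,180)),("crankend",(447,130),(365,243))]:
    p,e=tri(S(*s),D(*d));print(n,p,Lo(p),e)
# predicted pixel check
c,s=np.cos(.28),np.sin(.28)
def fr(x,y,z): return (x*c-z*s, y, 45+z*c+x*s)
for n,p in [('bar',fr(0,85,195)),('pivot',fr(-48,-10,95)),('tip',fr(-48,-10-98.5,95+26.4))]:
    print(n,np.array(p),proj("scene",W(p)),proj("side",W(p)))
R=orient(20,'y')
go((-133,-28,100),R); go((-133,-28,18),R); go((-85,-95,200),R)
E
```

```text
hubfrontc [477.7  -3.8 106.1] [-100.8   89.4  106.1] 0.7650415935713596
hubbackc [524.2  14.8 113. ] [-50.8  92.2 113. ] 0.4260530314469316
cw [586.5 -20.2 174.5] [ -2.9  39.1 174.5] 3.579582762221629
crankend [612.6 -58.7 144.5] [  9.5  -5.7 144.5] 1.8919211697841067
bar [-53.9  85.  232.4] [262.7 177.1] [296.2 154. ]
pivot [-72.4 -10.  123. ] [303.2 222.5] [300.2 202.8]
tip [ -79.7 -108.5  148.4] [344.7 221.7] [308.6 215.6]
TCP target [ 476.5 -128.1  123.5] delta [ 220.  -642.3 -114.8] rotvec [  25.4   -1.8 -133.2] ang 135.6
TCP target [ 476.5 -128.1   41.5] delta [ 220.  -642.3 -196.8] rotvec [  25.4   -1.8 -133.2] ang 135.6
TCP target [ 543.4 -176.3  223.5] delta [ 286.9 -690.5  -14.8] rotvec [  25.4   -1.8 -133.2] ang 135.6
```

servo_tool --increments '[[[0,0,40,0,0,0,0],[0,0,40,0,0,0,0],[0,0,30,0,0,0,0],[13.75,-40,0,1.59,-0.11,-8.33,0],[13.75,-40,0,1.59,-0.11,-8.33,0],[13.75,-40,0,1.59,-0.11,-8.33,0],[13.75,-40,0,1.59,-0.11,-8.33,0],[13.75,-40,0,1.59,-0.11,-8.33,0],[13.75,-40,0,1.59,-0.11,-8.33,0],[13.75,-40,0,1.59,-0.11,-8.33,0],[13.75,-40,0,1.59,-0.11,-8.33,0],[13.75,-40,0,1.59,-0.11,-8.33,0],[13.75,-40,0,1.59,-0.11,-8.33,0],[13.75,-40,0,1.59,-0.11,-8.33,0],[13.75,-40,0,1.59,-0.11,-8.33,0],[13.75,-40,0,1.59,-0.11,-8.33,0],[13.75,-40,0,1.59,-0.11,-8.33,0],[13.75,-40,0,1.59,-0.11,-8.33,0],[13.75,-40,0,1.59,-0.11,-8.33,0]]]' --newtons 20

```text
time_s: 2.52
position: [476.7, -126.9, 348.7]
ee_rot: [-3.14, -0.35, 0.317]
wrist_force: [0.3, 0.7, -0.3]
opening: 0.4
```

Run:
```python
from h import *
R=orient(20,'y'); s=manip.state(); print(s['time_s'],s['position'],s['joint_positions'],s['opening'],s['wrist_force'])
go((-133,-28,80),R)
```

```text
2.525 [ 476.7 -126.9  348.7] [-0.4  0.   1.7  0.3  1.2  0.7] 0.3577184358802069 [ 0.3  0.7 -0.3]
TCP target [ 476.5 -128.1  103.5] delta [  -0.2   -1.2 -245.3] rotvec [-0.1  0.   0.4] ang 0.4
```

servo_tool --increments '[[[0,-1,-40,0,0,0,0],[0,0,-40,0,0,0,0],[0,0,-40,0,0,0,0],[0,0,-40,0,0,0,0],[0,0,-40,0,0,0,0],[0,0,-25,0,0,0,0],[0,0,-20,0,0,0,0],[0,0,0,0,0,0,0]]]'

```text
time_s: 3.52
position: [475.6, -125.9, 102.5]
ee_rot: [-3.138, -0.347, 0.322]
wrist_force: [-0.2, -0.3, 0.7]
opening: 0.6
```

Run:
```python
from h import *
s=manip.state(); print(s['position'],s['wrist_force'])
a=manip.camera("scene");b=manip.camera("side");cv2.imwrite("pics/s1.png",a)
a=cv2.resize(a[160:315,190:370],None,fx=2.2,fy=2.2,interpolation=2);b=cv2.resize(b[130:275,215:365],None,fx=2.35,fy=2.35,interpolation=2)
h=min(a.shape[0],b.shape[0]);cv2.imwrite("pics/p1.png",np.hstack([a[:h],b[:h]]))
```

```text
[ 475.6 -125.9  102.5] [-0.2 -0.3  0.7]
```

View pics/p1.png

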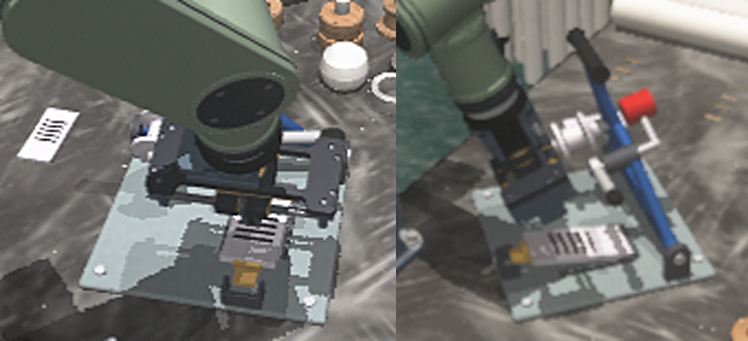

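Both views show the closed fingers above the plate's front part and clear of the leg and hub. I now descend gently.

servo_tool --increments '[[[0,-1,-15,0,0,0,0],[0,0,-15,0,0,0,0],[0,0,-4,0,0,0,0],[0,0,-4,0,0,0,0],[0,0,-3,0,0,0,0]]]'

```text
time_s: 4.25
position: [477.2, -127.7, 63.6]
ee_rot: [3.141, -0.351, 0.324]
wrist_force: [-1.5, -1.6, 2.5]
opening: 0.4
```

servo_tool --increments '[[[0,0,-3,0,0,0,0],[0,0,-3,0,0,0,0]]]'

```text
time_s: 4.5
position: [476.8, -127.7, 57.2]
ee_rot: [3.141, -0.35, 0.323]
wrist_force: [-2.6, -1.2, 4.8]
opening: 0.2
```

servo_tool --increments '[[[0,0,-3,0,0,0,0],[0,0,-3,0,0,0,0]]]'

```text
time_s: 4.75
position: [476.7, -127.5, 50.7]
ee_rot: [-3.141, -0.35, 0.323]
wrist_force: [-0.6, -1.2, 1.3]
opening: 0.7
```

servo_tool --increments '[[[0,0,-2,0,0,0,0],[0,0,-2,0,0,0,0]]]'

```text
time_s: 5.0
position: [476.8, -127.3, 46.8]
ee_rot: [-3.141, -0.35, 0.323]
wrist_force: [-3.9, 0.5, 11.4]
opening: 0.7
```

servo_tool --increments '[[[0,0,-1,0,0,0,0],[0,0,-1,0,0,0,0]]]'

```text
time_s: 5.25
position: [476.9, -127.2, 46.4]
ee_rot: [-3.141, -0.352, 0.324]
wrist_force: [-10.6, -0.8, 26.7]
opening: 0.1
```

servo_tool --increments '[[[0,0,-1,0,0,0,0],[0,0,0,0,0,0,0]]]'

```text
time_s: 5.5
position: [476.9, -127.3, 46.4]
ee_rot: [3.141, -0.353, 0.324]
wrist_force: [-12.6, -0.9, 28.9]
opening: 0.3
```

Contact turned hard at the seated height (TCP z 46.4). I lift to a safe height and look.

servo_tool --increments '[[[0,0,8,0,0,0,0],[-10,-3,30,0,0,0,0],[0,0,40,0,0,0,0],[0,0,45,0,0,0,0],[0,0,45,0,0,0,0],[0,0,45,0,0,0,0],[0,0,0,0,0,0,0]]]'

```text
time_s: 6.38
position: [468.6, -131.2, 260.8]
ee_rot: [3.136, -0.356, 0.325]
wrist_force: [-0.0, 0.7, -0.8]
opening: 0.7
```

Run:
```python
from h import *
s=manip.state(); print(s['position'],s['wrist_force'])
a=manip.camera("scene");b=manip.camera("side");cv2.imwrite("pics/s2.png",a)
a=cv2.resize(a[160:315,190:370],None,fx=2.2,fy=2.2,interpolation=2);b=cv2.resize(b[130:275,215:365],None,fx=2.35,fy=2.35,interpolation=2)
h=min(a.shape[0],b.shape[0]);cv2.imwrite("pics/p2.png",np.hstack([a[:h],b[:h]]))
R=orient(20,'y')
go((-88,-95,175),R)
```

```text
[ 468.6 -131.2  260.8] [-0.   0.7 -0.8]
TCP target [ 540.6 -177.2  198.5] delta [ 74.2 -47.  -58.1] rotvec [-0.   0.   0.1] ang 0.1
```

View pics/p2.png

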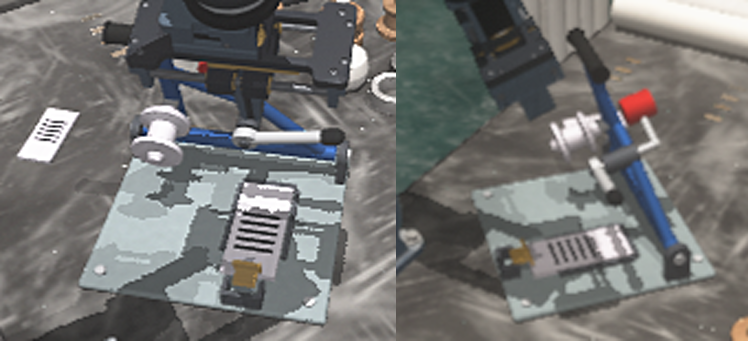

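The plate now lies level with the brass nose over its front edge (left panel around (242,270)). On to the kickstand.

servo_tool --increments '[[[0,-23,0,0,0,0,0],[18,-23,0,0,0,0,0],[27,0,-20,0,0,0,0],[27,0,-25,0,0,0,0],[0,0,-17,0,0,0,0],[0,0,0,0,0,0,0]]]'

```text
time_s: 7.22
position: [537.0, -175.5, 191.3]
ee_rot: [-3.136, -0.344, 0.321]
wrist_force: [-0.9, 0.1, -0.5]
opening: 0.4
```

servo_tool --increments '[[[2.2,0.7,-8,0,0,0,0],[2.2,0.7,-8,0,0,0,0],[2.2,0.7,-8,0,0,0,0]]]'

```text
time_s: 7.6
position: [545.6, -174.6, 171.0]
ee_rot: [3.141, -0.351, 0.323]
wrist_force: [0.3, -1.3, 1.7]
opening: 0.9
```

Run:
```python
from h import *
s=manip.state(); print(s['position'],s['wrist_force'])
R=orient(20,'y'); print("tip local",Lo(s['position']+25*R[:,2]))
a=manip.camera("scene");b=manip.camera("side")
a=cv2.resize(a[160:315,190:370],None,fx=2.2,fy=2.2,interpolation=2);b=cv2.resize(b[130:275,215:365],None,fx=2.35,fy=2.35,interpolation=2)
h=min(a.shape[0],b.shape[0]);cv2.imwrite("pics/p3.png",np.hstack([a[:h],b[:h]]))
```

```text
[ 545.6 -174.6  171. ] [ 0.3 -1.3  1.7]
tip local [-82.4 -94.1 147.5]
```

View pics/p3.png

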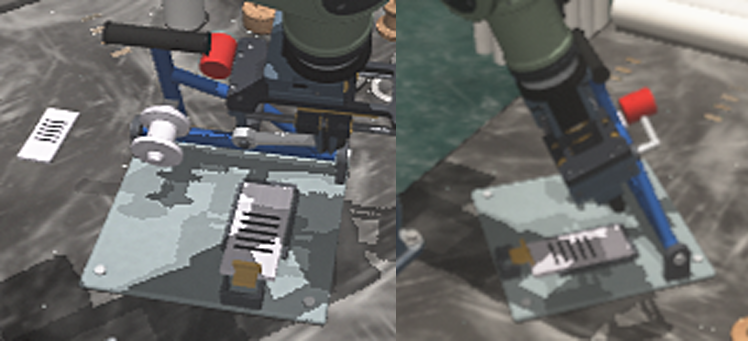

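servo_tool --increments '[[[2.2,0.7,-8,0,0,0,0],[2.2,0.7,-8,0,0,0,0],[2.2,0.7,-8,0,0,0,0],[2.2,0.7,-8,0,0,0,0]]]'

```text
time_s: 8.2
position: [554.2, -171.4, 138.3]
ee_rot: [-3.141, -0.35, 0.323]
wrist_force: [0.0, 0.6, 0.3]
opening: 0.6
```

servo_tool --increments '[[[2.2,0.7,-8,0,0,0,0],[2.2,0.7,-8,0,0,0,0],[2.2,0.7,-8,0,0,0,0],[0,0,0,0,0,0,0]]]'

```text
time_s: 8.7
position: [560.4, -169.2, 114.1]
ee_rot: [-3.14, -0.349, 0.323]
wrist_force: [-0.5, 0.1, 0.9]
opening: 0.9
```

Run:
```python
from h import *
s=manip.state(); print(s['position'],s['wrist_force'])
R=orient(20,'y'); print("tip local",Lo(s['position']+25*R[:,2]))
a=manip.camera("scene");b=manip.camera("side")
a=cv2.resize(a[160:315,190:370],None,fx=2.2,fy=2.2,interpolation=2);b=cv2.resize(b[130:275,215:365],None,fx=2.35,fy=2.35,interpolation=2)
h=min(a.shape[0],b.shape[0]);cv2.imwrite("pics/p4.png",np.hstack([a[:h],b[:h]]))
```

```text
[ 560.4 -169.2  114.1] [-0.5  0.1  0.9]
tip local [-66.6 -93.8  90.6]
```

View pics/p4.png

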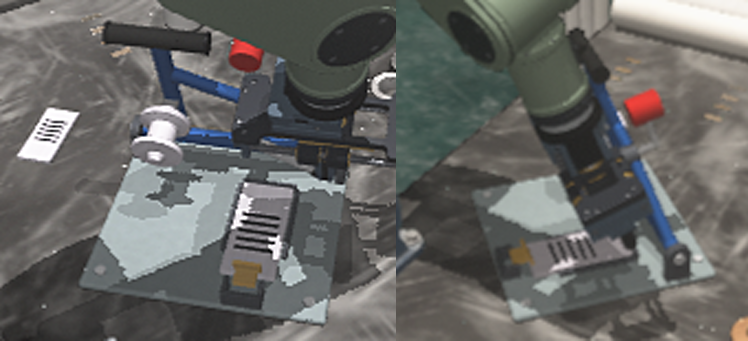

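The red counterweight has only swung to roughly above the pivot (246,55), which is about at centre. I push further, moving inward.

servo_tool --increments '[[[0.6,5.4,-8,0,0,0,0],[0.6,5.4,-8,0,0,0,0],[0.6,5.4,-4,0,0,0,0],[0,0,0,0,0,0,0]]]'

```text
time_s: 9.3
position: [562.2, -152.6, 94.4]
ee_rot: [-3.141, -0.349, 0.323]
wrist_force: [0.4, -0.6, -0.5]
opening: 0.6
```

Run:
```python
from h import *
s=manip.state(); print(s['position'],s['wrist_force'])
R=orient(20,'y'); print("tip local",Lo(s['position']+25*R[:,2]))
a=manip.camera("scene");b=manip.camera("side")
a=cv2.resize(a[160:315,190:370],None,fx=2.2,fy=2.2,interpolation=2);b=cv2.resize(b[130:275,215:365],None,fx=2.35,fy=2.35,interpolation=2)
h=min(a.shape[0],b.shape[0]);cv2.imwrite("pics/p5.png",np.hstack([a[:h],b[:h]]))
```

```text
[ 562.2 -152.6   94.4] [ 0.4 -0.6 -0.5]
tip local [-59.6 -78.6  70.9]
```

View pics/p5.png

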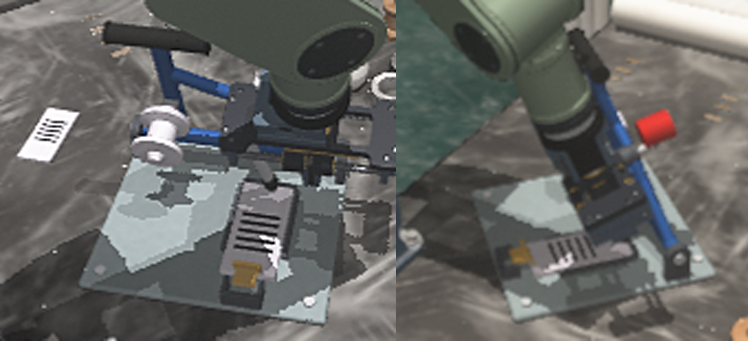

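servo_tool --increments '[[[-8,-6,25,0,0,0,0],[-11,-4,40,0,0,0,0],[-11,-4,40,0,0,0,0],[-12,-4,40,0,0,0,0],[-12,-4,40,0,0,0,0],[-12,-4,40,0,0,0,0],[-12,-4,40,0,0,0,0],[0,0,20,0,0,0,0],[0,0,0,0,0,0,45]]]'

```text
time_s: 10.52
position: [484.8, -183.8, 382.0]
ee_rot: [3.138, -0.353, 0.324]
wrist_force: [0.7, 0.6, 0.1]
opening: 8.0
```

Run:
```python
from h import *
s=manip.state(); print(s['time_s'],s['position'],s['wrist_force'])
a=manip.camera("scene");b=manip.camera("side")
a=cv2.resize(a[160:315,190:370],None,fx=2.2,fy=2.2,interpolation=2);b=cv2.resize(b[130:275,215:365],None,fx=2.35,fy=2.35,interpolation=2)
h=min(a.shape[0],b.shape[0]);cv2.imwrite("pics/p6.png",np.hstack([a[:h],b[:h]]))
R=orient(16,'x'); bar=(-53.9,85,232.4)
go(bar,R,86);go(bar,R,6)
```

```text
10.525 [ 484.8 -183.8  382. ] [0.7 0.6 0.1]
TCP target [501.   -0.6 315.1] delta [ 16.9 182.6 -64. ] rotvec [-27.4  -5.9  85.7] ang 90.2
TCP target [521.9   6.4 238.2] delta [  37.8  189.6 -140.9] rotvec [-27.4  -5.9  85.7] ang 90.2
```

View pics/p6.png

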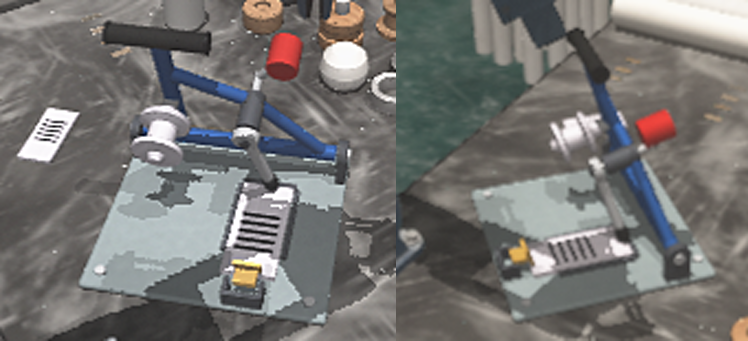

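Leg down over the plate, counterweight across to (285,55), plate still level. Now turn the gripper to grasp the bar with the jaws across it, tilted with the frame.

servo_tool --increments '[[[1.35,15.25,0,-2.28,-0.49,7.14,45],[1.35,15.25,0,-2.28,-0.49,7.14,45],[1.35,15.25,0,-2.28,-0.49,7.14,45],[1.35,15.25,0,-2.28,-0.49,7.14,45],[1.35,15.25,0,-2.28,-0.49,7.14,45],[1.35,15.25,0,-2.28,-0.49,7.14,45],[1.35,15.25,0,-2.28,-0.49,7.14,45],[1.35,15.25,0,-2.28,-0.49,7.14,45],[1.35,15.25,0,-2.28,-0.49,7.14,45],[1.35,15.25,0,-2.28,-0.49,7.14,45],[1.35,15.25,0,-2.28,-0.49,7.14,45],[1.35,15.25,0,-2.28,-0.49,7.14,45],[0,0,-30,0,0,0,45],[0,0,-10,0,0,0,45],[0,0,0,0,0,0,45]]]'

```text
time_s: 12.5
position: [500.3, -0.3, 338.6]
ee_rot: [2.865, -0.002, 1.895]
wrist_force: [0.5, -0.4, -0.0]
opening: 45.2
```

Run:
```python
from h import *
s=manip.state(); print(s['time_s'],s['position'],s['opening'],s['joint_positions'])
a=manip.camera("scene");b=manip.camera("side")
a=cv2.resize(a[120:275,190:370],None,fx=2.2,fy=2.2,interpolation=2);b=cv2.resize(b[90:235,215:365],None,fx=2.35,fy=2.35,interpolation=2)
h=min(a.shape[0],b.shape[0]);cv2.imwrite("pics/p7.png",np.hstack([a[:h],b[:h]]))
R=orient(16,'x'); bar=(-53.9,85,232.4)
go(bar,R,86);go(bar,R,6)
```

```text
12.5 [500.3  -0.3 338.6] 45.193939842187845 [-0.1  0.   1.7  0.1  1.2 -0.5]
TCP target [501.   -0.6 315.1] delta [ -0.1  -0.1 -25.4] rotvec [-0.1  0.   0.1] ang 0.1
TCP target [521.9   6.4 238.2] delta [  20.8    6.9 -102.3] rotvec [-0.1  0.   0.1] ang 0.1
```

View pics/p7.png

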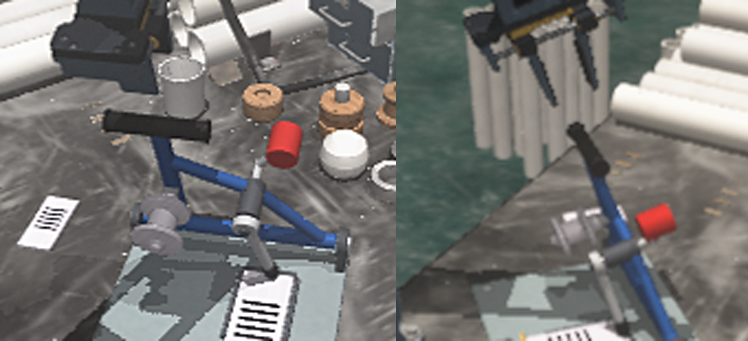

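servo_tool --increments '[[[0,0,-24,0,0,0,60],[5.2,1.7,-19,0,0,0,60],[5.2,1.7,-19,0,0,0,60],[0,0,0,0,0,0,60]]]'

```text
time_s: 13.1
position: [511.0, 3.0, 277.4]
ee_rot: [2.864, -0.002, 1.895]
wrist_force: [-0.3, -0.1, -0.0]
opening: 60.0
```

servo_tool --increments '[[[5.2,1.7,-19,0,0,0,60],[3.5,1.2,-13,0,0,0,60],[1.5,0.5,-6,0,0,0,60],[0,0,0,0,0,0,60]]]'

```text
time_s: 13.6
position: [521.4, 6.5, 240.0]
ee_rot: [2.863, -0.001, 1.895]
wrist_force: [-0.2, 0.4, 0.3]
opening: 60.2
```

Run:
```python
from h import *
s=manip.state(); print(s['time_s'],s['position'],s['opening'],s['wrist_force'])
a=manip.camera("scene");b=manip.camera("side")
a=cv2.resize(a[120:275,190:370],None,fx=2.2,fy=2.2,interpolation=2);b=cv2.resize(b[90:235,215:365],None,fx=2.35,fy=2.35,interpolation=2)
h=min(a.shape[0],b.shape[0]);cv2.imwrite("pics/p8.png",np.hstack([a[:h],b[:h]]))
```

```text
13.6 [521.4   6.5 240. ] 60.247726749584494 [-0.2  0.4  0.3]
```

View pics/p8.png

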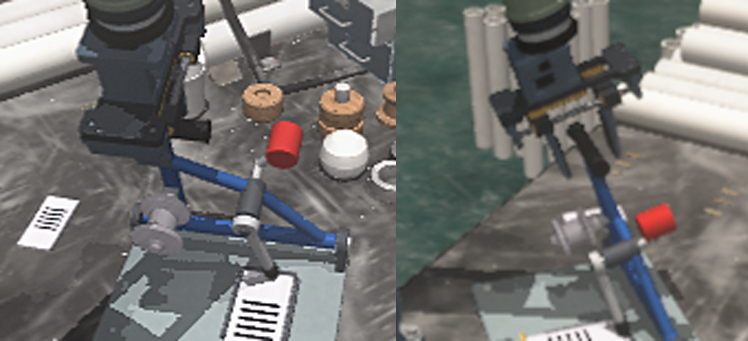

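The fingers straddle the bar with no contact force. Close with a moderate grip.

servo_tool --increments '[[[0,0,0,0,0,0,0],[0,0,0,0,0,0,0],[0,0,0,0,0,0,0],[0,0,0,0,0,0,0],[0,0,0,0,0,0,0],[0,0,0,0,0,0,0]]]' --newtons 20

```text
time_s: 14.45
position: [524.0, 7.3, 241.1]
ee_rot: [2.856, -0.001, 1.894]
wrist_force: [7.2, 3.9, -2.2]
opening: 21.2
```

Run:
```python
from h import *
s=manip.state(); R=Ro.from_euler('xyz',s['ee_rot']).as_matrix()
print(s['position'],s['opening'],s['wrist_force'],"grasp local",Lo(s['position']+6*R[:,2]))
# arc: rotate TCP about hinge axis ey through W(0,0,45) by +0.28 about... upright direction
H=W((0,0,45)); p=s['position']-H
N=8
prev=p
for i in range(1,N+1):
    q=Ro.from_rotvec(ey*0.28*i/N).apply(p); print(i,q-prev); prev=q
print("rotvec/row deg",np.degrees(ey*.28/N), "final",prev+H, R[:,2], Ro.from_rotvec(ey*.28).apply(R[:,2]))
```

```text
[524.    7.3 241.1] 21.177949656687908 [ 7.2  3.9 -2.2] grasp local [-51.7  85.1 235.3]
1 [6.5 2.2 1.7]
2 [6.6 2.2 1.5]
3 [6.6 2.2 1.3]
4 [6.7 2.2 1. ]
5 [6.7 2.3 0.8]
6 [6.7 2.3 0.5]
7 [6.7 2.3 0.3]
8 [6.7 2.3 0. ]
rotvec/row deg [-0.6  1.9  0. ] final [577.3  25.3 248.2] [ 0.3  0.1 -1. ] [ 0.  0. -1.]
```

servo_tool --increments '[[[3.3,1.1,0.9,-0.32,0.95,0,0],[3.3,1.1,0.8,-0.32,0.95,0,0],[3.3,1.1,0.8,-0.32,0.95,0,0],[3.3,1.1,0.7,-0.32,0.95,0,0],[3.3,1.1,0.7,-0.32,0.95,0,0],[3.3,1.1,0.6,-0.32,0.95,0,0],[3.35,1.1,0.5,-0.32,0.95,0,0],[3.35,1.1,0.5,-0.32,0.95,0,0]]]'

```text
time_s: 15.45
position: [548.3, 15.3, 246.5]
ee_rot: [3.002, -0.0, 1.895]
wrist_force: [-2.5, -2.1, 8.0]
opening: 21.4
```

servo_tool --increments '[[[3.35,1.15,0.4,-0.32,0.95,0,0],[3.35,1.15,0.4,-0.32,0.95,0,0],[3.35,1.15,0.3,-0.32,0.95,0,0],[3.35,1.15,0.2,-0.32,0.95,0,0],[3.35,1.15,0.2,-0.32,0.95,0,0],[3.35,1.15,0.1,-0.32,0.95,0,0],[3.35,1.15,0,-0.32,0.95,0,0],[3.35,1.15,0,-0.32,0.95,0,0],[0,0,0,0,0,0,0],[0,0,0,0,0,0,0]]]'

```text
time_s: 16.7
position: [575.8, 24.4, 248.8]
ee_rot: [3.14, 0.001, 1.895]
wrist_force: [-1.4, -1.4, 9.2]
opening: 21.7
```

Run:
```python
from h import *
s=manip.state(); R=Ro.from_euler('xyz',s['ee_rot']).as_matrix()
print(s['position'],s['opening'],s['wrist_force'],"grasp local",Lo(s['position']+6*R[:,2]),R[:,2])
A=manip.camera("scene");B=manip.camera("side");cv2.imwrite("pics/sc9.png",A);cv2.imwrite("pics/sd9.png",B)
a=cv2.resize(A[150:305,190:370],None,fx=2.2,fy=2.2,interpolation=2);b=cv2.resize(B[120:265,215:365],None,fx=2.35,fy=2.35,interpolation=2)
h=min(a.shape[0],b.shape[0]);cv2.imwrite("pics/p9.png",np.hstack([a[:h],b[:h]]))
```

```text
[575.8  24.4 248.8] 21.732910639237723 [-1.4 -1.4  9.2] grasp local [  1.2  84.8 242.8] [ 0. -0. -1.]
```

View pics/p9.png

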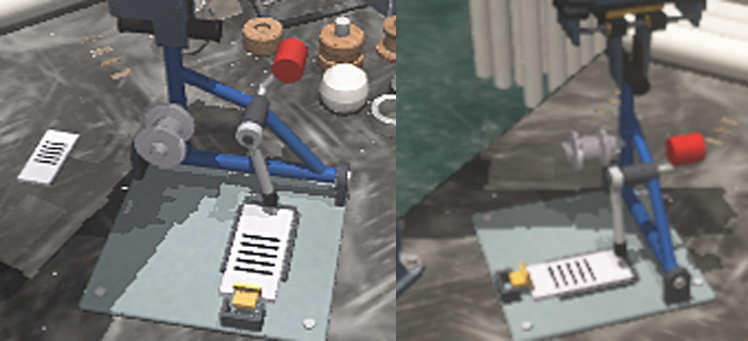

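servo_tool --increments '[[[0.9,0.3,0.5,0,0,0,0],[0,0,0.5,0,0,0,0],[0,0,0,0,0,0,0],[0,0,0,0,0,0,0],[0,0,0,0,0,0,0],[0,0,0,0,0,0,0]]]'

```text
time_s: 17.55
position: [576.1, 24.5, 248.9]
ee_rot: [-3.141, 0.0, 1.895]
wrist_force: [-0.4, -2.6, 5.5]
opening: 21.9
```

Run:
```python
from h import *
s=manip.state(); R=Ro.from_euler('xyz',s['ee_rot']).as_matrix()
print(s['time_s'],s['position'],s['wrist_force'],"grasp local",Lo(s['position']+6*R[:,2]),s['joint_vel'])
A=manip.camera("scene");B=manip.camera("side");cv2.imwrite("pics/sc10.png",A);cv2.imwrite("pics/sd10.png",B)
for lean in (-.03,0,.03):
    c,q=np.cos(lean),np.sin(lean)
    f=lambda x,y,z:(x*c-z*q,y,45+z*c+x*q)
    for n,p in [('pivot',f(-48,-10,95)),('tip',f(-48,-10-23.5,95-99))]:
        print(lean,n,proj("scene",W(p)),proj("side",W(p)))
c=cv2.resize(A[190:310,250:350],None,fx=4,fy=4,interpolation=2);d=cv2.resize(B[180:270,240:340],None,fx=4,fy=4,interpolation=2)
d=cv2.copyMakeBorder(d,0,480-d.shape[0],0,0,cv2.BORDER_CONSTANT);cv2.imwrite("pics/p10.png",np.hstack([c,d]))
```

```text
17.55 [576.1  24.5 248.9] [-0.4 -2.6  5.5] grasp local [  1.5  84.8 242.9] [-0. -0.  0.  0. -0.  0.]
-0.03 pivot [305.2 209.2] [309.1 195.9]
-0.03 tip [314.6 239.8] [310.5 227.4]
0 pivot [305.  210.5] [308.1 196.5]
0 tip [314.6 240.2] [310.5 227.7]
0.03 pivot [304.8 211.7] [307.2 197.1]
0.03 tip [314.6 240.5] [310.6 228.1]
```

View pics/p10.png

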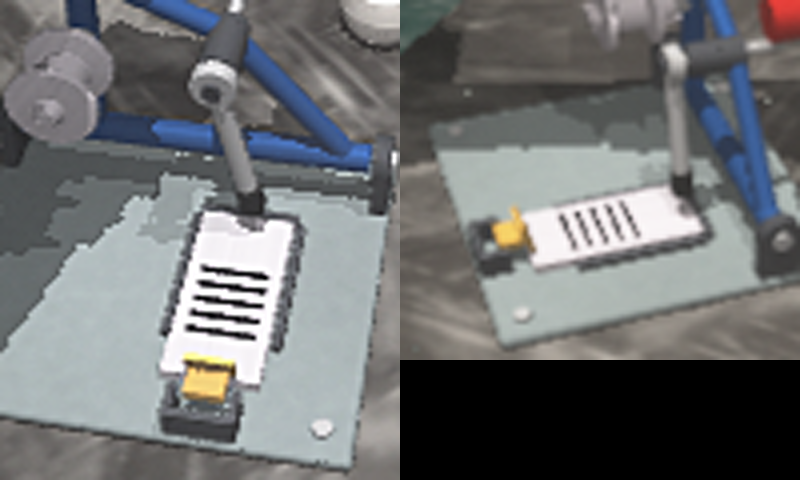

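Run:
```python
from h import *
S=lambda x,y:(250+x/4,190+y/4); D=lambda x,y:(240+(x-400)/4,180+y/4)
for n,s,d in [("FL",(160,370),(528,213)),("FR",(250,385),(540,268)),("BR",(297,217),(708,235)),("BL",(202,212),(672,188))]:
    p,e=tri(S(*s),D(*d));print(n,Lo(p),e)
```

```text
FL [-161.     8.3   11.3] 9.734788289504067
FR [-164.2  -47.9    7.7] 2.393498278831613
BR [-34.7 -57.4  14.5] 2.1619083144648013
BL [-42.3   4.6  15.2] 3.3576723235908053
```

```bash
python3 -c "
from workcell import manip
print(manip.job_done()); s=manip.state(); print(s['time_s'],s['position'],s['wrist_force'])"
```

```text
the job is handed in; nothing more can be done
None
the job is handed in; nothing more can be done
```

I pressed the foot plate down into its pocket, flipped the kickstand down over it, and raised the blue frame upright. I handed in at about 17.7 s with the gripper still holding the grip bar at 20 N. No verdict was reported.

**Plate:** It gave way past the catch, and contact went hard (about 29 N) at the height expected for a seated plate. Later pictures show it level with the brass nose over its front edge. Its front corners measured about 8–11 mm high against 34–42 mm before, roughly the 18 mm expected. One of those readings had a 10 mm mismatch between the two cameras.

**Kickstand:** The first push stopped near the centre, so I pushed about 20 mm further and it fell the rest of the way. The last pictures show the leg standing over the plate with the counterweight swung across.

**Frame:** The gripper moved about 53 mm along the arc (53.9 mm needed) and the tool ended vertical. The pivot's pixel positions fit an upright frame to about 0.02 rad. My stand position may be 1–2 mm off in x, because the bar sat about 2 mm from where I predicted when I gripped it. The last wrist force was about 6 N, mostly vertical.

I steered clear of the other things on the table and none looked moved in the pictures I took, but I did not measure them.

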